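# Engage the hand crank of a shutter-door operator

## Robot

A 7-joint arm with a two-finger parallel gripper is mounted at the origin on the work surface. World frame = base frame: x ahead of the robot, y to its left, z up, the work surface at z = 0. Lengths are in m, angles in rad, forces in N, time in s.
With the tool pointing down it reaches from about 0.4 to 0.85 m from the base axis. Payload 4.5 kg.
Tool frame: the origin (TCP) lies at the centre of the arm's flange, where the gripper is bolted on; the fingertips stand r.tcp_to_tips ahead of it and the grasp point (between the pads) lies 147 mm ahead of it (r.tcp_to_tips is the distance from the TCP to the fingertips, in m); x points along the fingers, y is the direction in which the jaws open and shut, and the axes are right-handed (so a half turn about x gives the same grasp; the last joint's range is limited). The gripper opens to 88 mm and grips with 3 to 60 N. Pads are 18 mm wide; open, the fingers measure 123 mm over their backs; the gripper's body (75 mm by 187 mm) begins 45 mm behind the grasp point.
Start: joints at [1.275, 0.689, -0.195, 1.565, 0.157, 0.902, -0.215], TCP at [0.202, -0.591, 0.405] pointing down, gripper open.
Joint ranges: [-3.01, 3.01], [-0.46, 2.08], [-1.47, 1.51], [0.13, 2.56], [-1, 4.14], [0.04, 2.09], [-2.66, 2.66]. Speed limits (rad/s): [2.57, 2.57, 3.14, 3.14, 3.14, 3.14, 3.14].

## Interface

Orientations are given as a unit quaternion [x, y, z, w].
In Python, from plant import r, eyes gives the robot as it stands.
- The arm moves only by the tool carry_out, never from a script. Its argument "targets" is text: rows parted by semicolons, each of 5 numbers parted by spaces: the opening, from 0 (shut) to 1 (fully open), then the shift along the tool's x, y, z in mm, then the turn about the tool's x in rad. A call has 1 to 20 rows; each row shifts and turns the commanded pose from where the row before left it, along the tool's axes as they then stand; what a row does not reach is not made up. A row lasts 1/12 s, in which the tool goes at most 41.7 mm and 7.16 degrees, less where a joint would pass 70% of its speed; a pose out of reach is approached as far as the arm can. A call is refused whole if a number of a shift passes 41.7 or a number of a turn 0.125, either way. A call with a gripper value outside its range is refused whole. The fingers move at their own pace and stop on an object; "force" is the grip in N (left out, the last holds). Time passes only in rows, so rows that do not move let the fingers close. It gives the time, the measured TCP pose, the force and the opening at its end, in the units of the state.
- r.get_state(): the state, without advancing time (a new reading comes with each control period).
- eyes.snapshot(name): name is "scene" or "side" or "wrist"; returns (picture, depth): 420x560x3 uint8, blue, green, red; 420x560 float32, m along the optical axis (not along the pixel's ray), 0 where there is no reading.
- eyes.camera_params(name): a dict with "intrinsics" (3x3 intrinsics, pixels), "rvec" (rotation vector, rad) and "tvec" (3), from world to camera coordinates, as OpenCV has them; the wrist camera has in their place "T_tool_cam" (4x4, takes a point from camera to tool coordinates, whose origin is the TCP and whose axes are the tool frame's). Camera axes: x right, y down, z forward; pixel columns grow to the right and rows downward; lengths in m; the calibration is good to about 2 mm. The wrist camera is an equidistant fisheye: a pixel r from the principal point sees the ray r / f radians off the axis. A picture is of the moment at which its call begins: read the wrist's pose just before it. camera_params takes no time and is no camera call.
- r.finish_job(): hands the job in, once; it reports no verdict.
The state is a dict: "clock": time; "q": joint angles; "qd": joint speeds; "joint_torque": joint torques, N m; "tool_pos": TCP position; "eef_rot": TCP orientation; "contact_force": force on the tool from outside, world axes, zero at the start; "moment": the same for the moment, N m; "opening": opening from 0.0 (shut) to 1.0 (fully open).
Only numpy, scipy, OpenCV 4.12 (cv2) and the standard library are available. Lean on these libraries where they do the work, as an engineer would, in place of code of your own. Each camera call takes 0.05 s, during which the arm holds its last target.

## Task

Ready this shutter-door operator for hand cranking: turn the wing knob of the port cover until the cover clicks over into its open position, then take the key with the flat wing handle from the stand and push it into the hub under the cover, turning it until its feather drops into the keyway. Push on against the spring until the key's collar sits on the hub, and finish like that, still holding the key pushed home, because the spring pushes it out again if you let go. Leave the other two keys in their holes and do not knock over or shove the loose things on the bench.

Things in the scene. Friction and masses are not known exactly. Their poses are not given: they have to be found in the camera images.
- operator: Shutter-door operator: fixed cast aluminium gearbox 150 x 170 x 87 mm (flat top), finned grey motor on its far (+x) side, sprocket on -y, grey switch box on -x. Origin: on the bench straight below the hub axis; z up. It stands left or right on the bench, the key stand on the other side.
- port_cover (a joint): Angle (rad) of the port cover, a 3.5 mm steel plate, its round end 46 mm across lying over the hub while shut, with a black wing knob fixed on its pivot 66 mm from the hub axis. 0 = shut (stop), 1.2 = fully open (stop); grows counterclockwise seen from above. A spring detent holds both ends: up to about 0.12 N m to halfway (0.6), then it snaps on by itself.
- knob_grip (a point): On the cover's pivot axis, at the wing knob's grip: an upright bar 44 mm long, 13 mm thick, 30 mm tall, from 17 mm below to 13 mm above this point. The cover plate's upper face lies 25 mm below it. x axis: along the bar, from the pivot to the cover's round end; y: across the bar; z up. It turns with the cover.
- hub_mouth (a point): Centre of the mouth of the steel hub (47 mm across), on its flat upper face 94 mm above the bench; the shut cover plate lies 1.5 to 5 mm above it. Round bore of 22 mm with one straight keyway, 8 mm wide, out to 14.7 mm from the axis. x axis: from the bore axis to the keyway, pointing away from the robot (+x) within 55 degrees; z up. The hub is stiff (3 N m): a key turned in it does not turn it.
- clutch (a joint): Travel (m) of the spring-loaded clutch sleeve that closes the bore 32 mm below the hub face. 0 = free (up), grows as it is pushed down: 6 N to start, 10.8 N at 0.012, its travel when the key's collar sits on the hub face (the collar stops there).
- crank_key: The key to use, about 0.24 kg, hanging upright in one of the stand's holes. Origin: on its axis at the underside of its steel collar (40 mm across, 8 mm tall); z up to the handle. Below: a round shaft of 20 mm, 44 mm long, chamfered end, with a feather 6 mm wide, out to 13 mm from the axis, from 8 to 32 mm below the collar. x axis: from the axis to the feather, along the wing handle.
- wing (a point): Centre of the crank key's black flat wing handle, 41 mm above the key's origin (axes as the key's). The wing is 58 mm wide along x, 14 mm thick along y (grip it across this) and 38 mm tall; below it a thin neck of 16 to 22 mm down to the collar. In the stand the feather end of the wing points away from the robot (+x), within 45 degrees.
- stand: Fixed stand of grey sheet, 226 x 80 mm, top at 80 mm, with three holes of 30 mm in a row along its x axis, 70 mm apart, the middle one above its origin. Origin: on the bench under its centre. The keys hang by their collars on the top, each in any hole.
- tee_key: Another key in the stand: steel T handle, a round crossbar 66 mm long, its axis 30 mm above the collar's underside (origin there, z up); top at 39 mm. Leave it.
- knob_key: Another key in the stand: round black knob handle of 34 mm, 48 mm tall above the collar's underside (origin there, z up). Leave it.
- wrench: Loose wrench 170 mm long, lying between operator and stand; origin under its middle.
- bearing: Loose ball bearing, 52 mm across and 15 mm tall, lying nearer the robot; origin under its centre.
- cap: Loose black plastic cap, 48 mm across and 18 mm tall, lying between operator and stand; origin under its centre.
- spray_can: Loose aluminium can, 52 mm across and 150 mm tall, standing at the back of the middle of the bench; origin under its centre.

How it is judged:
By the outcome, as a careful person would: the job done as asked, in the order asked, and still so for the second after the job is handed in, while the arm keeps its last pose, push and grip.
It also fails if it takes over 67 s, if anything falls off the work surface, if the arm or the gripper's body presses on something with over 40 N, if the wrist force passes 120 N, or if a joint passes its speed limit or range.

## Working session

There is one attempt and no reset: what is moved stays moved. The work goes in short steps, Python scripts to look and compute and a tool call to move; the robot and the scene stay as the last step left them, time stands still between calls to the robot, and variables do not carry over. Pictures are saved under pics/ and viewed, and the job is handed in when it is done.

Besides the shell and the picture viewer there is one more tool, called after "Request:" by a JSON object that holds its "fn" and its "kwargs". carry_out: Moves the arm, as the interface text tells. Its arguments: {"type":"object","properties":{"targets":{"type":"string"},"force":{"type":"number"}},"required":["targets"]}

```bash
ls; mkdir -p pics; python3 - <<'E'
from plant import r,eyes
import cv2,numpy as np
s=r.get_state()
print({k:np.round(v,3) for k,v in s.items()}, r.tcp_to_tips)
for n in ["scene","side","wrist"]:
    im,d=eyes.snapshot(n); cv2.imwrite(f"pics/{n}0.png",im); np.save(f"pics/{n}0.npy",d); print(n,eyes.camera_params(n))
print(r.get_state()["clock"])
E
```

```text
pics
{'clock': np.float64(0.0), 'q': array([ 1.275,  0.69 , -0.195,  1.566,  0.157,  0.902, -0.215]), 'qd': array([-0.001, -0.001, -0.001,  0.001, -0.001, -0.001, -0.   ]), 'joint_torque': array([-0.0000e+00, -5.2756e+01, -1.2670e+00, -1.5343e+01, -5.3000e-02,
        7.0000e-03,  0.0000e+00]), 'tool_pos': array([ 0.202, -0.591,  0.404]), 'eef_rot': array([-0.697, -0.117,  0.698, -0.115]), 'contact_force': array([-0.268,  0.181, -0.679]), 'moment': array([-0.035,  0.026, -0.04 ]), 'opening': np.float64(1.001)} 0.166
scene {'intrinsics': array([[447.54929052,   0.        , 282.11788724],
       [  0.        , 447.54929052, 214.50352924],
       [  0.        ,   0.        ,   1.        ]]), 'rvec': array([ 1.18595176,  2.15320115, -1.08395982]), 'tvec': array([ 0.25269315, -0.21247937,  1.26693026])}
side {'intrinsics': array([[415.90229388,   0.        , 281.74187264],
       [  0.        , 415.90229388, 215.23906687],
       [  0.        ,   0.        ,   1.        ]]), 'rvec': array([ 1.05795632, -2.43402803,  1.02542554]), 'tvec': array([0.42369418, 0.36878057, 0.66478495])}
wrist {'intrinsics': array([[325.1922621 ,   0.        , 280.72548801],
       [  0.        , 325.1922621 , 207.98431379],
       [  0.        ,   0.        ,   1.        ]]), 'T_tool_cam': array([[ 6.03363878e-04, -2.97724375e-01,  9.54651681e-01,
         1.93507137e-02],
       [ 9.99999777e-01, -9.42860167e-05, -6.61429714e-04,
         3.46504445e-04],
       [ 2.86934053e-04,  9.54651867e-01,  2.97724252e-01,
        -7.75428484e-02],
       [ 0.00000000e+00,  0.00000000e+00,  0.00000000e+00,
         1.00000000e+00]])}
0.15
```

View pics/scene0.png

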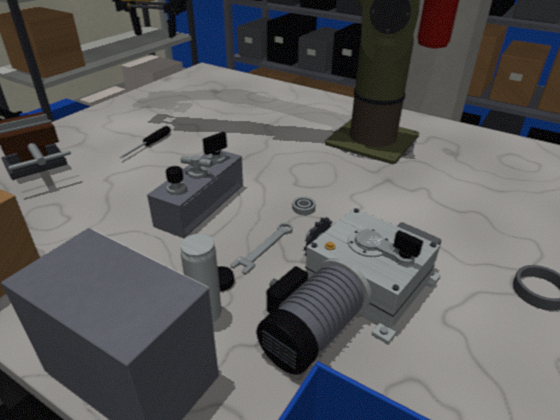

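View pics/side0.png

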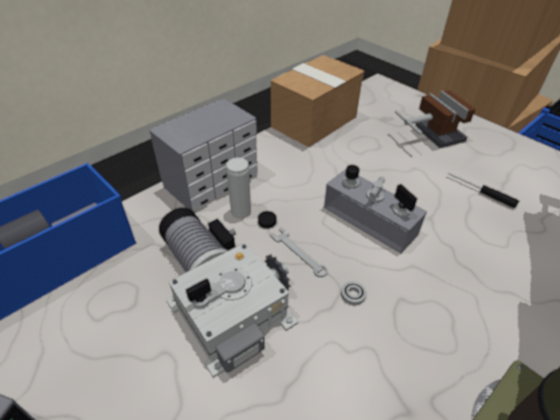

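View pics/wrist0.png

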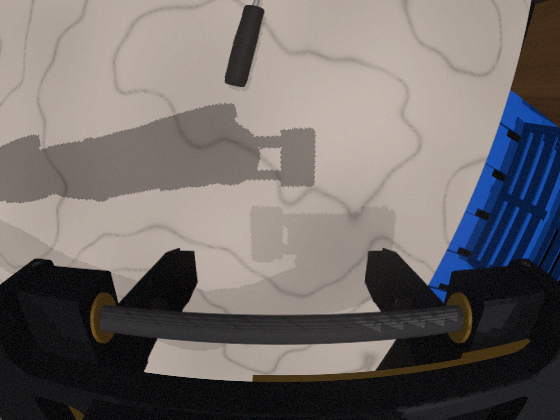

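The operator stands on the left: knob at about (408,244) in the scene picture and (199,290) in the side one. The wing key is in the stand hole nearest the robot, scene (215,143), side (405,197). Next I'll measure these.

```bash
cat > h.py <<'E'
import numpy as np,cv2
from scipy.spatial.transform import Rotation as R
from plant import r,eyes
def world(n,d,P=None,st=None):
    """HxWx3 world points from depth"""
    P=P or eyes.camera_params(n); K=P["intrinsics"]
    v,u=np.mgrid[0:d.shape[0],0:d.shape[1]].astype(float)
    x=(u-K[0,2])/K[0,0]; y=(v-K[1,2])/K[1,1]
    if n=="wrist":
        th=np.hypot(x,y)+1e-9; s=np.tan(np.minimum(th,1.5))/th
        c=np.stack([x*s*d,y*s*d,d],-1); T=P["T_tool_cam"]
        p=c@T[:3,:3].T+T[:3,3]
        return R.from_quat(st["eef_rot"]).apply(p.reshape(-1,3)).reshape(p.shape)+st["tool_pos"]
    c=np.stack([x*d,y*d,d],-1); Rm=cv2.Rodrigues(P["rvec"])[0]
    return (c-P["tvec"])@Rm
def proj(n,p,st=None):
    P=eyes.camera_params(n);K=P["intrinsics"];p=np.atleast_2d(np.asarray(p,float))
    if n=="wrist":
        q=R.from_quat(st["eef_rot"]).inv().apply(p-st["tool_pos"]);T=P["T_tool_cam"]
        c=(q-T[:3,3])@T[:3,:3]; rr=np.hypot(c[:,0],c[:,1]);th=np.arctan2(rr,c[:,2])
        return np.stack([K[0,2]+K[0,0]*th*c[:,0]/(rr+1e-9),K[1,2]+K[1,1]*th*c[:,1]/(rr+1e-9)],1)
    return cv2.projectPoints(p,P["rvec"],P["tvec"],K,None)[0][:,0]
E
python3 - <<'E'
from h import *
for n,pts in dict(scene=dict(cover=(372,238),knob=(408,240),wing=(215,143),tee=(197,161),knobkey=(175,173),bear=(304,205),can=(198,243),bench=(450,180)),
  side=dict(cover=(232,282),knob=(199,288),wing=(405,195),tee=(375,186),knobkey=(352,171),bear=(352,292),can=(238,165),bench=(400,320))).items():
    d=np.load(f"pics/{n}0.npy"); W=world(n,d)
    for k,(u,v) in pts.items(): print(n,k,np.round(W[v,u],3))
    im=cv2.imread(f"pics/{n}0.png")
    # stack crops
    a=[(330,200,130,110),(140,120,120,100)] if n=="scene" else [(160,240,140,110),(310,140,130,110)]
    c=[cv2.resize(im[y:y+h,x:x+w],(400,330),interpolation=cv2.INTER_CUBIC) for x,y,w,h in a]
    cv2.imwrite(f"pics/{n}0c.png",np.hstack(c))
    # black masks w/ height bands
    g=im.max(2)
    for k,(u,v) in pts.items():
        if k in("knob","wing"):
            zmin=0.108
            m=(g<60)&(W[...,2]>zmin)&(W[...,2]<0.18)&(np.linalg.norm(W[...,:2]-W[v,u,:2],axis=-1)<.05)&(d>0)
            p=W[m]; 
            ztop=np.percentile(p[:,2],97); t=p[p[:,2]>ztop-.006]
            for nm,q in(("all",p),("top",t)):
                rc=cv2.minAreaRect((q[:,:2]*1000).astype(np.float32)); print(n,k,nm,len(q),np.round(rc[0],1),np.round(rc[1],1),round(rc[2],1),"z",np.round(np.percentile(q[:,2],[3,97]),3))
E
```

```text
scene cover [0.536 0.212 0.101]
scene knob [0.55  0.273 0.133]
scene wing [ 0.445 -0.193  0.124]
scene tee [ 0.516 -0.184  0.116]
scene knobkey [ 0.589 -0.176  0.126]
scene bear [0.388 0.001 0.001]
scene can [0.746 0.019 0.149]
scene bench [ 0.098  0.247 -0.   ]
scene knob all 472 [547.2 272.6] [42.9 12.1] 81.2 z [0.11  0.137]
scene knob top 171 [546.8 272.6] [42.8 11.8] 82.7 z [0.132 0.138]
scene wing all 345 [ 443.8 -194.8] [14.5 56.3] 73.3 z [0.109 0.14 ]
scene wing top 95 [ 443.8 -194.7] [13.2 56.4] 75.2 z [0.134 0.141]
side cover [0.532 0.208 0.098]
side knob [0.537 0.272 0.135]
side wing [ 0.438 -0.19   0.134]
side tee [ 0.509 -0.183  0.118]
side knobkey [ 0.574 -0.179  0.125]
side bear [ 0.404 -0.001 -0.003]
side can [0.742 0.02  0.15 ]
side bench [ 0.295 -0.018 -0.   ]
side knob all 305 [541.4 273.1] [40.6 11.3] 83.9 z [0.11  0.137]
side knob top 137 [541.3 273. ] [39.9 11.3] 83.9 z [0.132 0.137]
side wing all 294 [ 438.3 -194.4] [11.4 53.9] 74.4 z [0.11 0.14]
side wing top 101 [ 438.7 -194.9] [10.6 51.8] 74.4 z [0.134 0.14 ]
```

View pics/scene0c.png

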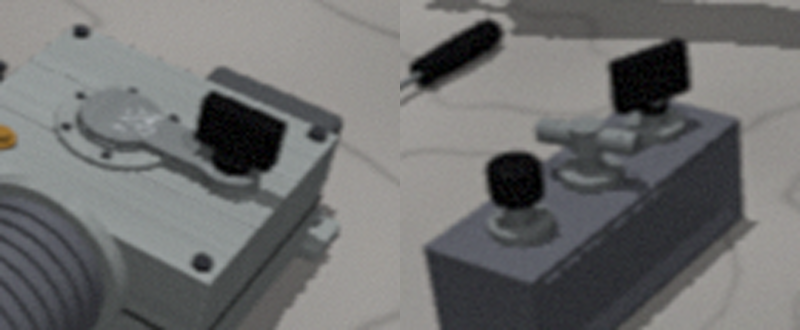

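```bash
cat >> h.py <<'E'
def go(x,y,zg,yaw,st=None):
    """remaining shift in tool axes (mm) and turn so the grasp point is at x,y,zg and tool y at yaw (deg)"""
    st=st or r.get_state(); M=R.from_quat(st["eef_rot"]).as_matrix()
    tx=M[:,0]; d=np.array([x,y,zg+.147])-st["tool_pos"]
    cur=np.degrees(np.arctan2(M[1,1],M[0,1])); dy=(yaw-cur+180)%360-180
    print("clock %.2f"%st["clock"],"pos",np.round(st["tool_pos"],4),"yaw_y %.2f"%cur,"tilt",np.round(tx,3),"q",np.round(st["q"],2))
    print("shift tool mm",np.round(M.T@d*1000,1),"turn about tool x %.3f rad (or %.3f)"%(-np.radians(dy),-np.radians(dy)+(np.pi if dy>0 else -np.pi)),"F",np.round(st["contact_force"],1),"M",np.round(st["moment"],2),"op %.3f"%st["opening"])
E
python3 - <<'E'
from h import *
print(np.round(R.from_quat(r.get_state()["eef_rot"]).as_matrix(),3))
go(.43,-.19,.25,74.5)
go(.544,.273,.128,-8)
E
```

```text
[[-0.001  0.324 -0.946]
 [ 0.001 -0.946 -0.324]
 [-1.    -0.001  0.   ]]
clock 0.15 pos [ 0.2023 -0.5911  0.4041] yaw_y -71.10 tilt [-0.001  0.001 -1.   ] q [ 1.27  0.69 -0.19  1.57  0.16  0.9  -0.22]
shift tool mm [   7.5 -305.7 -345.3] turn about tool x -2.541 rad (or 0.600) F [ 0.4  0.1 -0.3] M [ 0.02  0.02 -0.  ] op 1.000
clock 0.15 pos [ 0.2023 -0.5911  0.4041] yaw_y -71.10 tilt [-0.001  0.001 -1.   ] q [ 1.27  0.69 -0.19  1.57  0.16  0.9  -0.22]
shift tool mm [ 130.  -706.7 -603.2] turn about tool x -1.101 rad (or 2.040) F [ 0.4  0.1 -0.3] M [ 0.02  0.02 -0.  ] op 1.000
```

The knob bar points about -98°, with its pivot near (0.544, 0.273). The wing key is at about (0.441, -0.195), yaw about -15.5°. I'll go over the key first and look down.

Request:
{"fn": "carry_out", "kwargs": {"targets": "1 0 -12 -13 0;1 0 -24 -27 0;1 0 -24 -27 0;1 0 -24 -27 0;1 0 -24 -27 0;1 0 -24 -27 0;1 0 -24 -27 0;1 0 -24 -27 0;1 0 -24 -27 0;1 0 -24 -27 0;1 0 -24 -27 0;1 0 -24 -27 0;1 0 -24 -27 0;1 0 0 0 0;1 0 0 0 0"}}

```text
clock: 1.4
tool_pos: [0.4252, -0.1961, 0.4047]
eef_rot: [0.697, 0.118, -0.697, 0.118]
contact_force: [0.4, -0.3, 0.9]
opening: 1.0
```

```bash
cat >> h.py <<'E'
def look(tag):
    st=r.get_state(); im,d=eyes.snapshot("wrist"); cv2.imwrite(f"pics/{tag}.png",im); return st,im,d,world("wrist",d,None,st)
def bar(im,W,d,c,rad,z0,z1,gm=60):
    m=(im.max(2)<gm)&(W[...,2]>z0)&(W[...,2]<z1)&(np.linalg.norm(W[...,:2]-c,axis=-1)<rad)&(d>0)
    p=W[m]
    if len(p)<20: print("few",len(p)); return
    zt=np.percentile(p[:,2],95); t=p[p[:,2]>zt-.005]
    rc=cv2.minAreaRect((t[:,:2]*1000).astype(np.float32)); b=cv2.boxPoints(rc)
    e=[b[1]-b[0],b[2]-b[1]]; L=max(e,key=np.linalg.norm)
    print(len(t),"ctr",np.round(rc[0],1),"size",np.round(sorted(rc[1]),1),"dir %.1f"%(np.degrees(np.arctan2(L[1],L[0]))%180),"ztop %.4f"%zt)
E
python3 - <<'E'
from h import *
st,im,d,W=look("w1"); bar(im,W,d,[.441,-.195],.05,.108,.18)
print(proj("wrist",[.441,-.195,.14],st))
go(.441,-.195,.25,74.5,st)
E
```

```text
1205 ctr [ 442.2 -200.3] size [14.3 56.6] dir 163.8 ztop 0.1414
[[285.97934297 190.67193742]]
clock 1.40 pos [ 0.4252 -0.1961  0.4047] yaw_y -70.77 tilt [ 0.     0.001 -1.   ] q [ 0.44  0.49 -0.16  2.02  0.12  0.64 -1.03]
shift tool mm [  7.7   4.1 -15.3] turn about tool x -2.535 rad (or 0.606) F [ 0.4 -0.3  0.9] M [-0.02  0.03 -0.04] op 1.000
```

View pics/w1.png

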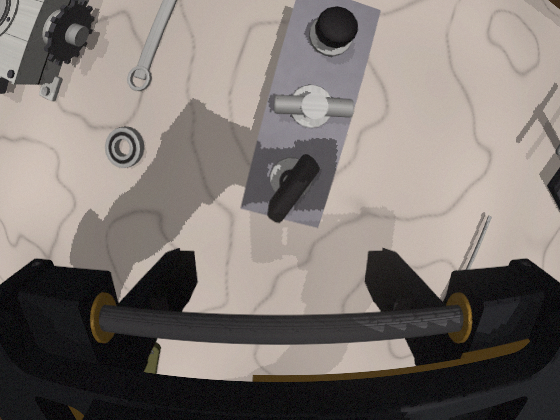

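The wing shows at (294,188), feather end up and to the right; the wrist reading is about 5 mm off the fixed cameras in y, so I'll re-check it closer in. Next I go to the knob.

Request:
{"fn": "carry_out", "kwargs": {"targets": "1 0 -16 -11 0;1 0 -32 -21 0;1 0 -32 -21 0;1 0 -32 -21 0;1 0 -32 -21 0;1 0 -32 -21 0;1 0 -32 -21 0;1 0 -32 -21 0;1 0 -32 -21 0;1 0 -32 -21 0;1 0 -32 -21 0;1 0 -32 -21 0;1 0 -32 -21 0;1 0 -4 -4 0"}}

```text
clock: 2.62
tool_pos: [0.5463, 0.2762, 0.4044]
eef_rot: [0.698, 0.12, -0.696, 0.116]
contact_force: [-0.0, 1.1, 0.2]
opening: 1.003
```

Request:
{"fn": "carry_out", "kwargs": {"targets": "1 0 0 0 -0.12;1 0 0 0 -0.12;1 0 0 0 -0.12;1 0 0 0 -0.12;1 0 0 0 -0.12;1 0 0 0 -0.12;1 0 0 0 -0.12;1 0 0 0 -0.12;1 0 0 0 -0.12;1 0 0 0 -0.016;1 0 0 0 0;1 0 0 0 0"}}

```text
clock: 3.62
tool_pos: [0.5464, 0.269, 0.4045]
eef_rot: [-0.536, -0.461, 0.536, -0.461]
contact_force: [0.0, 0.2, 0.2]
opening: 1.0
```

```bash
python3 - <<'E'
from h import *
st,im,d,W=look("w2"); bar(im,W,d,[.544,.273],.05,.108,.18)
go(.544,.273,.128,-8,st)
E
```

```text
755 ctr [544.9 270.7] size [12.8 42.6] dir 81.7 ztop 0.1385
clock 3.62 pos [0.5464 0.269  0.4045] yaw_y -8.58 tilt [-0.    -0.001 -1.   ] q [-0.31  0.69 -0.4   1.61  0.32  0.91 -0.98]
shift tool mm [129.5  -3.   -3.7] turn about tool x -0.010 rad (or 3.131) F [0.  0.2 0.2] M [-0.02 -0.08  0.01] op 1.000
```

View pics/w2.png

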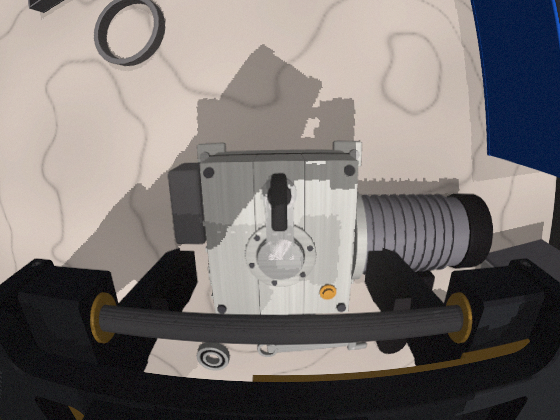

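The knob bar in the wrist picture runs from about (279,176) to (279,230), with its centre at (0.545, 0.271). That agrees with the fixed cameras. Descending and gripping.

Request:
{"fn": "carry_out", "kwargs": {"targets": "1 15 -2 -2 -0.01;1 30 0 0 0;1 30 0 0 0;1 25 0 0 0;1 18 0 0 0;1 10 0 0 0;1 1 0 0 0;1 0 0 0 0;0 0 0 0 0;0 0 0 0 0;0 0 0 0 0;0 0 0 0 0;0 0 0 0 0;0 0 0 0 0;0 0 0 0 0;0 0 0 0 0", "force": 30}}

```text
clock: 5.0
tool_pos: [0.5442, 0.2726, 0.2757]
eef_rot: [0.533, 0.465, -0.533, 0.465]
contact_force: [-0.6, 0.4, 0.5]
opening: 0.42
```

```bash
python3 - <<'E'
from h import *
go(.5447,.2715,.128,-8)
E
```

```text
clock 5.00 pos [0.5442 0.2726 0.2757] yaw_y -7.74 tilt [ 0. -0. -1.] q [-0.36  0.85 -0.33  1.72  0.42  0.64 -1.06]
shift tool mm [0.7 0.7 1. ] turn about tool x 0.005 rad (or -3.137) F [-0.6  0.4  0.5] M [-0.01 -0.09  0.03] op 0.420
```

Request:
{"fn": "carry_out", "kwargs": {"targets": "0 0 0 0 0;0 0 0 0 0;0 0 0 0 0;0 0 0 0 0;0 0 0 0 0;0 0 0 0 0;0 0 0 0 0"}}

```text
clock: 5.58
tool_pos: [0.5449, 0.2724, 0.2757]
eef_rot: [0.533, 0.465, -0.532, 0.465]
contact_force: [3.7, 0.3, -2.6]
opening: 0.147
```

Request:
{"fn": "carry_out", "kwargs": {"targets": "0 0 0 0 -0.06;0 0 0 0 -0.11;0 0 0 0 -0.11;0 0 0 0 -0.11;0 0 0 0 -0.11;0 0 0 0 -0.11;0 0 0 0 -0.11;0 0 0 0 -0.11;0 0 0 0 -0.11;0 0 0 0 -0.11;0 0 0 0 -0.11;0 0 0 0 -0.05;0 0 0 0 0;0 0 0 0 0"}}

```text
clock: 6.75
tool_pos: [0.5434, 0.2718, 0.2756]
eef_rot: [0.173, 0.686, -0.175, 0.685]
contact_force: [-3.3, -4.1, 4.5]
opening: 0.147
```

```bash
python3 - <<'E'
from h import *
go(.5447,.2715,.128,-8+68.75)
E
```

```text
clock 6.75 pos [0.5434 0.2718 0.2756] yaw_y 61.47 tilt [-0.002 -0.003 -1.   ] q [-0.19  0.91 -0.65  1.71  0.74  0.79 -0.13]
shift tool mm [0.6 0.3 1.3] turn about tool x 0.013 rad (or -3.129) F [-3.3 -4.1  4.5] M [-0.64  0.38 -0.2 ] op 0.147
```

Request:
{"fn": "carry_out", "kwargs": {"targets": "0.6 0 0 0 0;0.6 0 0 0 0;0.6 0 0 0 0;0.6 0 0 0 0;0.6 0 0 0 0;0.8 -10 0 0 0;0.8 -25 0 0 0;1 -35 0 0 0;1 -35 0 0 0;1 -20 0 0 0;1 -5 0 0 0;1 0 0 0 0;1 0 0 0 0"}}

```text
clock: 7.83
tool_pos: [0.544, 0.2722, 0.4052]
eef_rot: [0.173, 0.686, -0.174, 0.685]
contact_force: [0.4, -0.5, -1.3]
opening: 0.996
```

```bash
python3 - <<'E'
from h import *
st,im,d,W=look("w3"); bar(im,W,d,[.544,.273],.05,.108,.18)
go(.535,.2075,.27,-8,st)
E
```

```text
760 ctr [544.7 270.6] size [12.1 42.5] dir 151.9 ztop 0.1384
clock 7.83 pos [0.544  0.2722 0.4052] yaw_y 61.59 tilt [-0.    -0.001 -1.   ] q [-0.13  0.76 -0.76  1.6   0.59  1.03  0.01]
shift tool mm [-11.8 -61.2  22.9] turn about tool x 1.215 rad (or -1.927) F [ 0.4 -0.5 -1.3] M [ 0.08 -0.11 -0.05] op 0.996
```

View pics/w3.png

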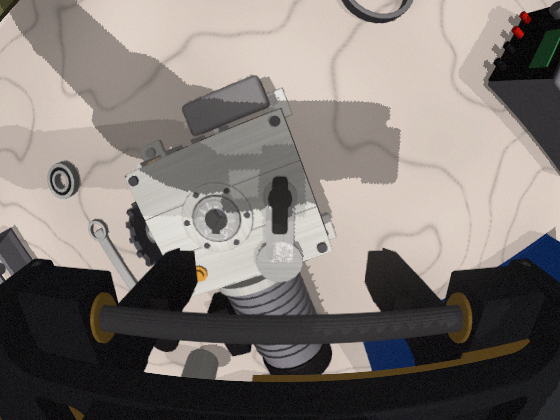

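The cover now stands open: the bar has turned from 81.7° to 151.9°, about 1.2 rad. The hub bore is visible at about (215,219) with its keyway pointing down in the picture. Measuring both.

```bash
cat >> h.py <<'E'
def onplane(n,uv,z,st=None):
    P=eyes.camera_params(n);K=P["intrinsics"];uv=np.atleast_2d(np.asarray(uv,float))
    x=(uv[:,0]-K[0,2])/K[0,0];y=(uv[:,1]-K[1,2])/K[1,1]
    th=np.hypot(x,y)+1e-9;s=np.tan(th)/th;T=P["T_tool_cam"]
    c=np.stack([x*s,y*s,np.ones_like(x)],1);M=R.from_quat(st["eef_rot"]).as_matrix()
    dr=c@T[:3,:3].T@M.T;o=M@T[:3,3]+st["tool_pos"]
    return o+dr*((z-o[2])/dr[:,2])[:,None]
E
python3 - <<'E'
from h import *
st=r.get_state(); im=cv2.imread("pics/w3.png")
x0,y0=180,185;c=im[y0:y0+70,x0:x0+75]
cv2.imwrite("pics/w3c.png",cv2.resize(c,(750,700)[:2] if 0 else (640,597),interpolation=cv2.INTER_CUBIC))
g=cv2.cvtColor(im,cv2.COLOR_BGR2GRAY)
print(g[205:242:2,198:234:2])
E
```

```text
[[158 160 161 169 183 193 175 168 194 169 174 171 136  97  93  94 100  97]
 [159 159 174 166 170 194 196 173 202 217 189 168 137  95  97  97  93  95]
 [155 193 175 172 167 190 155 104  88  93 123 144 129  96  98  96  95  94]
 [166 174 200 202 179 122  74  76  58  61  87  89 108 154 102 101 109  97]
 [166 166 173 205 119  76  75  73  68  62  71  89  85 116 188 182 185 158]
 [169 171 167 164  72  74  77  75  78  69  62  84  81  75 152 189 188 188]
 [177 204 184 172  72  71  78  76  78  74  71  64  61  71 102 185 183 183]
 [187 194 209 169  75  71  75  76  75  77  69  73  77  79  94 199 193 194]
 [184 180 179 169  74  75  75  77  76  69  71  77  76  79  84 202 202 204]
 [186 185 188 205  88  73  76  75  74  68  79  78  77  75 116 187 187 186]
 [181 176 181 187 169  73  75  75  73  76  80  76  79  78 162 190 180 182]
 [187 181 185 182 181 155  72  76  72  75  76  76  76 148 215 188 186 184]
 [176 184 182 185 186 194 167  93  74  78  75  75 173 180 187 186 190 194]
 [159 187 184 199 212 190 203  98  76  75  76 179 201 186 191 185 182 187]
 [202 162 191 190 211 186 182 126  98  85  73 177 209 179 208 180 188 174]
 [220 194 162 201 188 186 186 185 179 184 179 179 180 198 217 193 182 159]
 [217 218 211 163 172 187 196 184 183 182 178 181 182 192 195 173 141 170]
 [210 215 209 219 191 162 164 169 186 195 191 181 175 175 143 157 202 216]
 [207 211 212 214 217 214 218 178 162 151 142 128 169 190 210 214 214 209]]
```

View pics/w3c.png

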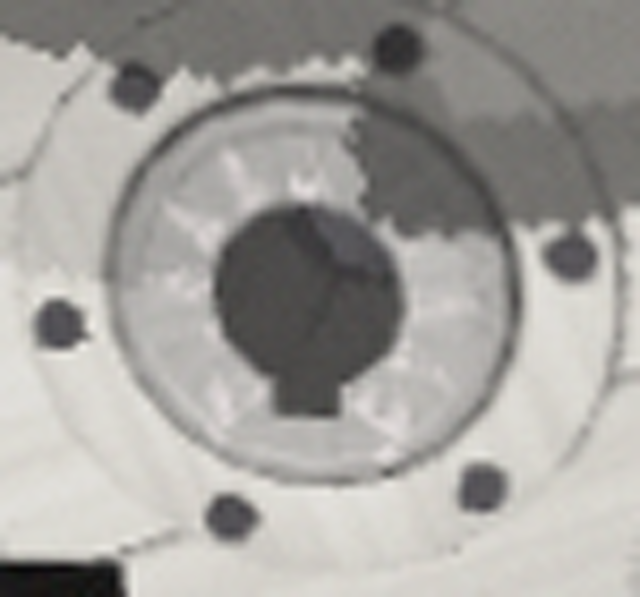

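```bash
python3 - <<'E'
from h import *
st=r.get_state(); im=cv2.imread("pics/w3.png");k=75/640
f=lambda u,v:(180+u*k-.44,185+v*k-.44)
p=onplane("wrist",[f(309,297),f(214,297),f(403,297),f(309,204),f(306,416),f(275,416),f(341,416),f(315,285),f(111,285),f(519,285)],.094,st)*1000
print(np.round(p,1))
ax=p[4]-p[0];print("len",np.hypot(*ax[:2]),"dir",np.degrees(np.arctan2(ax[1],ax[0])),"bore d",np.linalg.norm(p[1]-p[2]),"hub d",np.linalg.norm(p[8]-p[9]))
e=p[6]-p[5];print("end edge dir",np.degrees(np.arctan2(e[1],e[0])))
# mask based
g=cv2.cvtColor(im,cv2.COLOR_BGR2GRAY);m=(g<118).astype(np.uint8)
n,l,s,c=cv2.connectedComponentsWithStats(m[200:240,198:234]);print(s,c)
E
```

```text
[[536.3 204.5  94. ]
 [531.  194.7  94. ]
 [541.4 214.   94. ]
 [526.9 210.3  94. ]
 [548.3 196.5  94. ]
 [546.6 193.2  94. ]
 [550.2 200.1  94. ]
 [535.4 205.9  94. ]
 [524.1 184.7  94. ]
 [546.4 226.4  94. ]]
len 14.511802428919887 dir -33.677382032909 bore d 21.902758264427604 hub d 47.240611927143426
end edge dir 62.248271740670745
[[  0   0  36  40 892]
 [  0   0   4   4   7]
 [  7   0  29  34 541]] [[15.69282511 21.56502242]
 [ 1.28571429  1.28571429]
 [20.68946396 16.33086876]]
```

Keyway direction about -30°, hub centre about (0.536, 0.205). The measured bore is 21.9 mm, the hub 47.2 mm and the keyway depth 14.5 mm, all matching the given sizes. Next, over to the key.

Request:
{"fn": "carry_out", "kwargs": {"targets": "1 0 -17 5 -0.025;1 0 -35 9 -0.02;1 0 -35 9 -0.02;1 0 -35 9 -0.02;1 0 -35 9 -0.02;1 0 -35 9 -0.02;1 0 -35 9 -0.02;1 0 -35 9 -0.02;1 0 -35 9 -0.02;1 0 -35 9 -0.02;1 0 -35 9 -0.02;1 0 -35 9 0;1 0 -35 9 0;1 0 -30 9 0;1 0 0 0 0;1 0 0 0 0;1 0 0 0 0"}}

```text
clock: 9.3
tool_pos: [0.493, -0.2053, 0.4047]
eef_rot: [0.096, 0.701, -0.095, 0.7]
contact_force: [-0.9, -0.2, -0.1]
opening: 1.004
```

```bash
python3 - <<'E'
from h import *
st,im,d,W=look("w4"); bar(im,W,d,[.441,-.197],.05,.108,.18)
go(.441,-.197,.125,74.2,st)
E
```

```text
1262 ctr [ 441.2 -200.6] size [13.9 56.3] dir 164.4 ztop 0.1416
clock 9.30 pos [ 0.493  -0.2053  0.4047] yaw_y 74.54 tilt [-0.002  0.002 -1.   ] q [ 0.83  0.7  -0.9   1.82  0.67  0.96  0.94]
shift tool mm [132.8  -6.1 -52.1] turn about tool x 0.006 rad (or -3.136) F [-0.9 -0.2 -0.1] M [ 0.06 -0.17 -0.03] op 1.004
```

View pics/w4.png

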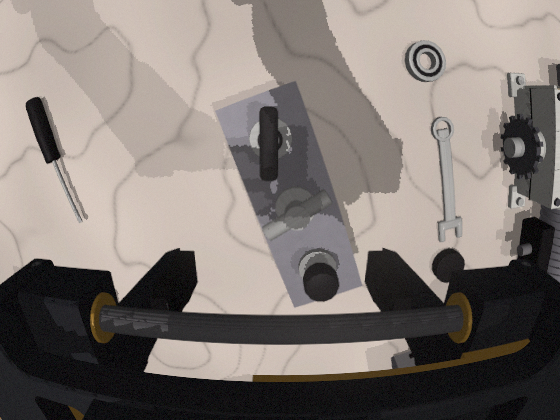

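Request:
{"fn": "carry_out", "kwargs": {"targets": "1 0 -4 -20 0;1 0 -4 -31 0;1 15 0 0 0;1 25 0 0 0;1 15 0 0 0;1 5 0 0 0;1 0 0 0 0;1 0 0 0 0;1 0 0 0 0"}}

```text
clock: 10.1
tool_pos: [0.4426, -0.1995, 0.3466]
eef_rot: [0.095, 0.7, -0.095, 0.701]
contact_force: [-0.6, -0.9, -0.2]
opening: 1.002
```

```bash
python3 - <<'E'
from h import *
st,im,d,W=look("w5"); bar(im,W,d,[.441,-.197],.05,.108,.18)
go(.4415,-.2,.122,74.2,st)
E
```

```text
1779 ctr [ 440.5 -200.5] size [13.7 56.4] dir 165.0 ztop 0.1414
clock 10.10 pos [ 0.4426 -0.1995  0.3466] yaw_y 74.55 tilt [ 0.002 -0.    -1.   ] q [ 0.83  0.72 -0.83  2.02  0.79  0.76  0.81]
shift tool mm [77.6 -0.8 -1.1] turn about tool x 0.006 rad (or -3.135) F [-0.6 -0.9 -0.2] M [ 0.03 -0.14 -0.02] op 1.002
```

View pics/w5.png

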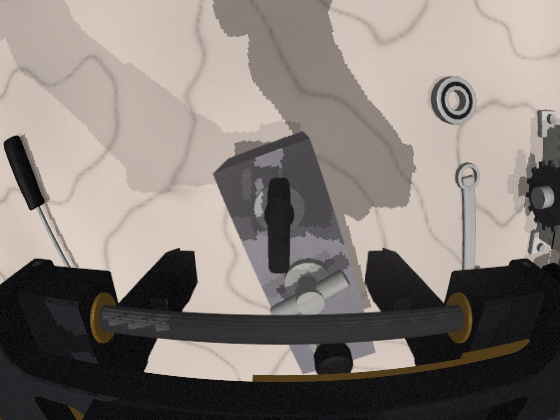

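The wing is centred between the jaws, about (279,225) in the picture. Descending and gripping.

Request:
{"fn": "carry_out", "kwargs": {"targets": "1 15 -1 -1 0;1 25 0 0 0;1 20 0 0 0;1 12 0 0 0;1 5 0 0 0;1 0 0 0 0;0.3 0 0 0 0;0.3 0 0 0 0;0.3 0 0 0 0;0.3 0 0 0 0;0.3 0 0 0 0;0.3 0 0 0 0;0 0 0 0 0;0 0 0 0 0;0 0 0 0 0;0 0 0 0 0;0 0 0 0 0;0 0 0 0 0;0 0 0 0 0;0 0 0 0 0", "force": 55}}

```text
clock: 11.82
tool_pos: [0.441, -0.2006, 0.2693]
eef_rot: [0.095, 0.7, -0.095, 0.701]
contact_force: [-1.7, 0.7, 6.6]
opening: 0.153
```

```bash
python3 - <<'E'
from h import *
go(.4408,-.2003,.122,74.5)
E
```

```text
clock 11.82 pos [ 0.441  -0.2006  0.2693] yaw_y 74.49 tilt [ 0.001 -0.    -1.   ] q [ 0.75  0.83 -0.69  2.08  0.99  0.6   0.64]
shift tool mm [ 0.3  0.3 -0.3] turn about tool x -0.000 rad (or 3.141) F [-1.7  0.7  6.6] M [ 0.09  0.04 -0.06] op 0.153
```

Request:
{"fn": "carry_out", "kwargs": {"targets": "0 -6 0 0 0;0 -12 0 0 0;0 -20 0 0 0;0 -25 0 0 0;0 -25 0 0 0;0 -15 0 0 0;0 -7 0 0 0;0 0 0 0 0;0 0 0 0 0;0 0 0 0 0"}}

```text
clock: 12.65
tool_pos: [0.4402, -0.201, 0.3776]
eef_rot: [0.095, 0.701, -0.095, 0.7]
contact_force: [0.5, 0.2, -2.9]
opening: 0.152
```

```bash
python3 - <<'E'
from h import *
st,im,d,W=look("w6")
go(.5358,.205,.25,60,st)
a=cv2.imread("pics/w6.png")
im2,d2=eyes.snapshot("side"); cv2.imwrite("pics/s6.png",im2)
cv2.imwrite("pics/ws6.png",np.hstack([cv2.resize(a[120:420,130:430],(400,400)),cv2.resize(im2[100:300,280:480],(400,400))]))
E
```

```text
clock 12.65 pos [ 0.4402 -0.201   0.3776] yaw_y 74.48 tilt [-0.002  0.    -1.   ] q [ 0.87  0.68 -0.88  1.99  0.72  0.82  0.88]
shift tool mm [-19.4 416.8 -16.6] turn about tool x 0.253 rad (or -2.889) F [ 0.5  0.2 -2.9] M [ 0.04 -0.14 -0.01] op 0.152
```

View pics/ws6.png

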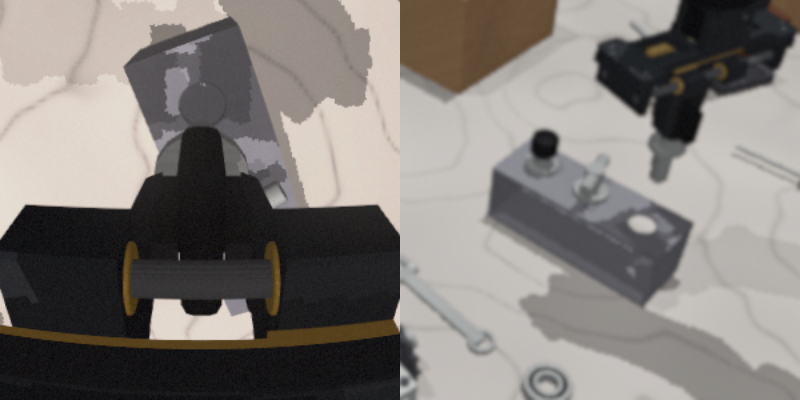

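```bash
cat >> h.py <<'E'
def tool(W,st): return R.from_quat(st["eef_rot"]).inv().apply((W-st["tool_pos"]).reshape(-1,3)).reshape(W.shape)*1000
E
python3 - <<'E'
from h import *
st,im,d,W=look("w7"); T=tool(W,st)
# wing = |y|<7.5 , x 120..175 ; list z extents by x bins
m=(np.abs(T[...,1])<6)&(d>0)
for lo in range(120,232,8):
    q=T[m&(T[...,0]>=lo)&(T[...,0]<lo+8)&(np.abs(T[...,2])<60)]
    if len(q): print(lo,len(q),"z",np.round(np.percentile(q[:,2],[1,50,99]),1))
# collar, grey, x ~ 147+33..147+41
m=(d>0)&(T[...,0]>174)&(T[...,0]<196)&(np.hypot(T[...,1],T[...,2])<32)
q=T[m]; print("collar",len(q),np.round(np.percentile(q,[1,50,99],axis=0),1))
for lo in range(200,240,4):
    mm=(d>0)&(T[...,0]>lo)&(T[...,0]<lo+4)&(np.hypot(T[...,1],T[...,2])<32)
    if mm.sum()>5: print("shaft",lo,mm.sum(),np.round(np.percentile(T[mm],[2,50,98],axis=0)[:,1:],1).tolist())
E
```

```text
120 112 z [-25.5 -10.4  23.3]
128 2527 z [-29.1 -13.8  26.2]
136 214 z [-29.4 -28.8 -27.3]
144 191 z [-29.4 -28.8 -27.5]
152 153 z [-29.4 -28.9 -27.4]
160 46 z [-29.5 -28.8 -27.7]
216 25 z [-10.4  -9.7  -8.8]
224 41 z [-10.2  -9.4  -8.2]
collar 864 [[179.4 -18.5 -18.4]
 [180.9   7.9  -9.3]
 [187.6  18.6  -1.7]]
shaft 220 23 [[-4.8, -10.4], [-0.5, -9.6], [4.5, -8.9]]
shaft 224 42 [[-7.3, -10.1], [-0.1, -9.2], [6.4, -6.8]]
shaft 228 7 [[-3.6, -10.0], [-0.5, -9.4], [7.3, -6.2]]
```

The key is held straight: its axis is within 0.3 mm of the tool axis (wing end at -28.8 mm, shaft surface at -9.6 mm), and the collar underside is about 188.5 mm from the TCP. Going beside the hub for a last measurement from straight above.

Request:
{"fn": "carry_out", "kwargs": {"targets": "0 0 12 2 0;0 0 25 3 0;0 0 34 4 0;0 0 34 4 0;0 0 34 4 0;0 0 34 4 0;0 0 34 4 0;0 0 34 4 0;0 0 34 5 0;0 0 34 5 0;0 0 34 5 0;0 0 30 5 0;0 0 18 2 0;0 0 8 0 0;0 0 0 0 0.12;0 0 0 0 0.12;0 0 0 0 0.013;0 0 0 0 0;0 0 0 0 0;0 0 0 0 0"}}

```text
clock: 14.47
tool_pos: [0.5966, 0.1694, 0.3785]
eef_rot: [0.182, 0.683, -0.183, 0.683]
contact_force: [0.4, 0.3, -3.0]
opening: 0.156
```

```bash
python3 - <<'E'
from h import *
st,im,d,W=look("w8")
go(.5358,.205,.2,60,st)
u=proj("wrist",[.5358,.205,.094],st)[0]; print(u)
x,y=int(u[0])-50,int(u[1])-40; print(x,y)
cv2.imwrite("pics/w8c.png",cv2.resize(im[y:y+80,x:x+100],(750,600),interpolation=cv2.INTER_CUBIC))
E
```

```text
clock 14.47 pos [0.5966 0.1694 0.3785] yaw_y 60.07 tilt [-0. -0. -1.] q [ 0.04  0.8  -0.74  1.59  0.62  1.    0.15]
shift tool mm [ 31.5   0.6 -70.5] turn about tool x 0.001 rad (or -3.140) F [ 0.4  0.3 -3. ] M [ 0.06 -0.1   0.02] op 0.156
[281.38233758 117.38353708]
231 77
```

View pics/w8c.png

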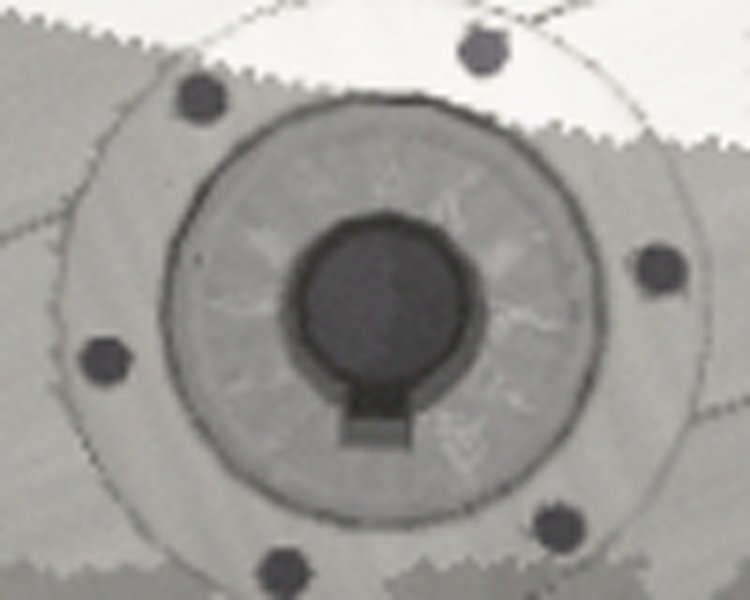

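View pics/w8.png

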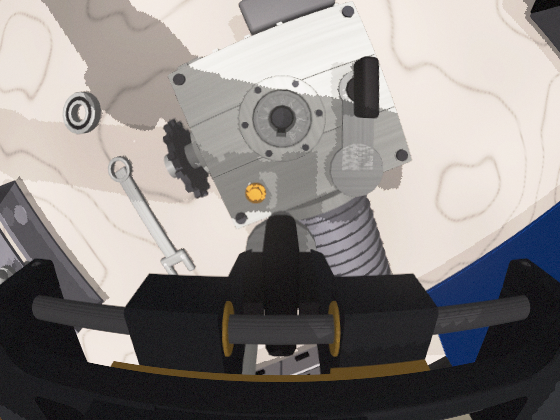

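```bash
python3 - <<'E'
from h import *
st=r.get_state();im=cv2.imread("pics/w8.png")
f=lambda u,v:(231+(u+.5)/7.5-.5,77+(v+.5)/7.5-.5)
p=onplane("wrist",[f(384,311.8),f(375,447),f(338,447),f(412,447),f(163,312),f(605,312),f(384,95),f(384,528)],.094,st)*1000
print(np.round(p[:,:2],1));a=p[1]-p[0];e=p[3]-p[2]
print(np.linalg.norm(a),np.degrees(np.arctan2(a[1],a[0])),np.degrees(np.arctan2(e[1],e[0]))-90,np.linalg.norm(p[5]-p[4]),np.linalg.norm(p[7]-p[6]))
# keyway side edges by threshold on rows
g=cv2.resize(cv2.cvtColor(im,cv2.COLOR_BGR2GRAY)[77:157,231:331],(750,600),interpolation=cv2.INTER_CUBIC)
for v in range(415,450,6): 
    row=g[v,310:440]; t=np.where(row<128)[0]; print(v,t.min()+310 if len(t) else None,t.max()+310 if len(t) else None)
x,y=p[0][:2]/1000
go(x,y,.2,60,st)
E
```

```text
[[536.6 205.1]
 [548.9 196.9]
 [546.9 193.4]
 [550.9 200.4]
 [524.6 184.6]
 [548.3 225.8]
 [516.1 216.9]
 [557.1 193.3]]
14.78100352503476 -33.72205922442729 -29.974855342853864 47.59688443731839 47.24284820051599
415 338 417
421 338 415
427 338 414
433 337 413
439 337 414
445 337 414
clock 14.52 pos [0.5966 0.1695 0.3786] yaw_y 60.05 tilt [-0. -0. -1.] q [ 0.04  0.8  -0.74  1.59  0.62  1.    0.15]
shift tool mm [ 31.6   0.9 -69.8] turn about tool x 0.001 rad (or -3.141) F [-0.1 -0.5 -1.9] M [-0.01 -0.17 -0.07] op 0.154
```

Hub centre (0.5365, 0.2052), keyway about -32°. I'll move over it and lower the tip to just above the face.

Request:
{"fn": "carry_out", "kwargs": {"targets": "0 0 0 -12 0.018;0 0 0 -22 0.018;0 0 1 -22 0;0 0 0 -14 0;0 0 0 0 0;0 10 0 0 0;0 18 0 0 0;0 12 0 0 0;0 5 0 0 0;0 0 0 0 0;0 0 0 0 0;0 0 0 0 0"}}

```text
clock: 15.52
tool_pos: [0.5379, 0.2074, 0.3342]
eef_rot: [0.196, 0.679, -0.195, 0.68]
contact_force: [-0.2, -0.1, -1.8]
opening: 0.16
```

```bash
python3 - <<'E'
from h import *
st,im,d,W=look("w9")
go(.5363,.2052,.3325-.147,58,st)
im2,d2=eyes.snapshot("side"); im3,_=eyes.snapshot("scene")
cv2.imwrite("pics/ws9.png",np.hstack([cv2.resize(im2[200:340,150:290],(400,400),interpolation=2),cv2.resize(im3[150:290,310:450],(400,400),interpolation=2)]))
E
```

```text
clock 15.52 pos [0.5379 0.2074 0.3342] yaw_y 57.91 tilt [ 0.001  0.001 -1.   ] q [-0.06  0.8  -0.69  1.77  0.67  0.82 -0.06]
shift tool mm [ 1.7 -2.7 -0.2] turn about tool x -0.002 rad (or 3.140) F [-0.2 -0.1 -1.8] M [ 0.   -0.16 -0.03] op 0.160
```

View pics/ws9.png

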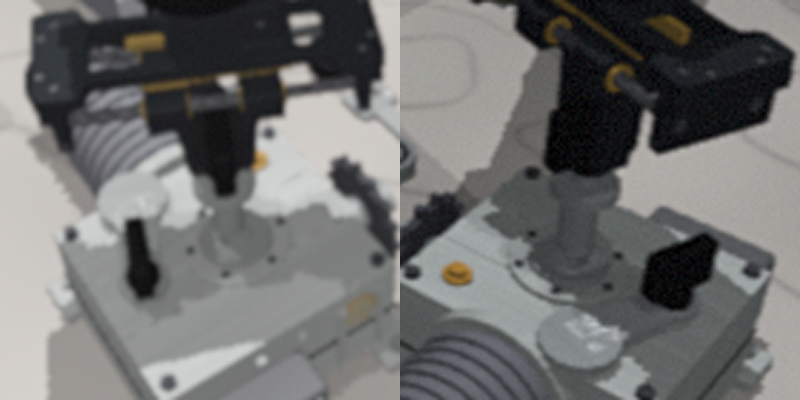

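View pics/w9.png

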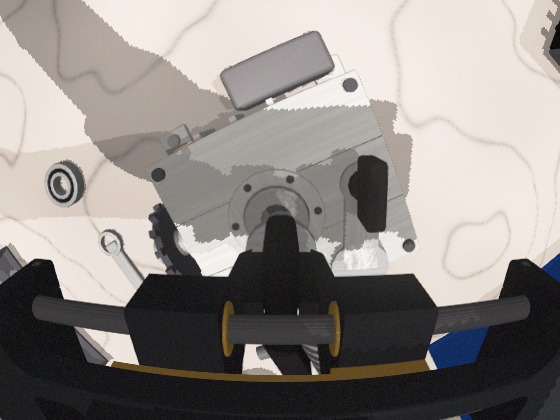

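The key stands over the hub, still 2.7 mm off along tool y. Correcting this, then starting to insert.

Request:
{"fn": "carry_out", "kwargs": {"targets": "0 0 -2.7 0 0;0 0 0 0 0;0 0 0 0 0;0 0 0 0 0"}}

```text
clock: 16.0
tool_pos: [0.536, 0.2049, 0.3338]
eef_rot: [0.195, 0.679, -0.195, 0.68]
contact_force: [-0.5, 0.3, -3.3]
opening: 0.153
```

```bash
python3 - <<'E'
from h import *
go(.5363,.2052,.3325-.147,58)
E
```

```text
clock 16.00 pos [0.536  0.2049 0.3338] yaw_y 57.92 tilt [ 0. -0. -1.] q [-0.06  0.8  -0.69  1.78  0.67  0.82 -0.06]
shift tool mm [1.3 0.4 0.1] turn about tool x -0.001 rad (or 3.140) F [-0.5  0.3 -3.3] M [-0.01 -0.12 -0.  ] op 0.153
```

Request:
{"fn": "carry_out", "kwargs": {"targets": "0 3 0 0 0;0 3 0 0 0;0 3 0 0 0;0 3 0 0 0;0 3 0 0 0;0 0 0 0 0;0 0 0 0 0"}}

```text
clock: 16.58
tool_pos: [0.536, 0.205, 0.3184]
eef_rot: [0.195, 0.68, -0.195, 0.679]
contact_force: [0.8, -0.1, -3.1]
opening: 0.155
```

```bash
python3 - <<'E'
from h import *
go(.5363,.2052,.3188-.147,58)
E
```

```text
clock 16.58 pos [0.536  0.205  0.3184] yaw_y 57.93 tilt [-0. -0. -1.] q [-0.06  0.82 -0.67  1.79  0.69  0.79 -0.08]
shift tool mm [-0.4  0.4  0.2] turn about tool x -0.001 rad (or 3.140) F [ 0.8 -0.1 -3.1] M [ 0.02 -0.1  -0.  ] op 0.155
```

The tip is 8 mm into the bore with no contact force. Going on to feather depth.

Request:
{"fn": "carry_out", "kwargs": {"targets": "0 2 0 0 0;0 2 0 0 0;0 2 0 0 0;0 2 0 0 0;0 2 0 0 0;0 0 0 0 0;0 0 0 0 0"}}

```text
clock: 17.17
tool_pos: [0.536, 0.205, 0.3086]
eef_rot: [0.195, 0.68, -0.195, 0.68]
contact_force: [-0.4, 0.9, -2.2]
opening: 0.154
```

```bash
python3 - <<'E'
from h import *
go(.5363,.2052,.3088-.147,58)
E
```

```text
clock 17.17 pos [0.536  0.205  0.3086] yaw_y 57.93 tilt [-0. -0. -1.] q [-0.07  0.83 -0.66  1.8   0.71  0.77 -0.09]
shift tool mm [-0.2  0.3  0.2] turn about tool x -0.001 rad (or 3.140) F [-0.4  0.9 -2.2] M [-0.02 -0.19 -0.04] op 0.154
```

The feather is in the keyway, with no resistance at a depth where it would otherwise have landed on the hub face. Pushing on to the clutch.

Request:
{"fn": "carry_out", "kwargs": {"targets": "0 2.5 0 0 0;0 2.5 0 0 0;0 2.5 0 0 0;0 2.5 0 0 0;0 2 0 0 0;0 0 0 0 0;0 0 0 0 0", "force": 60}}

```text
clock: 17.75
tool_pos: [0.536, 0.205, 0.2965]
eef_rot: [0.195, 0.68, -0.195, 0.68]
contact_force: [-0.6, -0.4, -1.9]
opening: 0.155
```

```bash
python3 - <<'E'
from h import *
go(.5363,.2052,.2825-.147,58)
E
```

```text
clock 17.75 pos [0.536  0.205  0.2965] yaw_y 57.93 tilt [-0. -0. -1.] q [-0.08  0.84 -0.65  1.8   0.72  0.75 -0.11]
shift tool mm [14.   0.3  0.1] turn about tool x -0.001 rad (or 3.140) F [-0.6 -0.4 -1.9] M [-0.01 -0.18 -0.03] op 0.155
```

Request:
{"fn": "carry_out", "kwargs": {"targets": "0 2 0 0 0;0 2 0 0 0;0 2 0 0 0;0 2 0 0 0;0 2 0 0 0;0 2 0 0 0;0 0 0 0 0;0 0 0 0 0"}}

```text
clock: 18.42
tool_pos: [0.5362, 0.2053, 0.2854]
eef_rot: [0.196, 0.679, -0.195, 0.68]
contact_force: [-0.8, -0.8, 6.7]
opening: 0.157
```

```bash
python3 - <<'E'
from h import *
st,im,d,W=look("w10");T=tool(W,st)
go(.5363,.2052,.2825-.147,58,st)
m=(d>0)&(T[...,0]>174)&(T[...,0]<196)&(np.hypot(T[...,1],T[...,2])<32)
q=T[m]; print("collar",len(q),np.round(np.percentile(q,[1,50,99],axis=0),1))
E
```

```text
clock 18.42 pos [0.5362 0.2053 0.2854] yaw_y 57.93 tilt [ 0.001  0.    -1.   ] q [-0.09  0.86 -0.63  1.81  0.74  0.73 -0.12]
shift tool mm [2.9 0.  0.1] turn about tool x -0.001 rad (or 3.140) F [-0.8 -0.8  6.7] M [-0.3   0.16  0.02] op 0.157
collar 4229 [[179.9 -30.7 -30.8]
 [192.1  -0.3 -14.3]
 [195.1  30.6   9.3]]
```

The clutch spring is felt: force has risen about 9 N from baseline, with roughly 3 mm to go. On in small steps until the collar seats.

Request:
{"fn": "carry_out", "kwargs": {"targets": "0 1 0 0 0;0 1 0 0 0;0 1 0 0 0;0 0 0 0 0;0 0 0 0 0"}}

```text
clock: 18.88
tool_pos: [0.5361, 0.2053, 0.2834]
eef_rot: [0.196, 0.679, -0.195, 0.68]
contact_force: [-2.2, -2.0, 14.3]
opening: 0.156
```

```bash
python3 - <<'E'
from h import *
go(.5363,.2052,.2825-.147,58)
E
```

```text
clock 18.88 pos [0.5361 0.2053 0.2834] yaw_y 57.93 tilt [ 0.002 -0.    -1.   ] q [-0.09  0.86 -0.63  1.81  0.75  0.72 -0.13]
shift tool mm [0.9 0.  0.3] turn about tool x -0.001 rad (or 3.140) F [-2.2 -2.  14.3] M [-0.48  0.56 -0.02] op 0.156
```

Request:
{"fn": "carry_out", "kwargs": {"targets": "0 1 0 0 0;0 1 0 0 0;0 0 0 0 0;0 0 0 0 0"}}

```text
clock: 19.22
tool_pos: [0.5359, 0.2054, 0.2832]
eef_rot: [0.195, 0.678, -0.195, 0.681]
contact_force: [-7.1, -5.3, 28.6]
opening: 0.153
```

```bash
python3 - <<'E'
from h import *
st,im,d,W=look("w11")
go(.5363,.2052,.2825-.147,58,st)
T=tool(W,st)
# collar top in tool frame: near side ring
m=(d>0)&(T[...,0]>172)&(T[...,0]<192)&(np.hypot(T[...,1],T[...,2])<19)&(T[...,2]<-8)
print("collar top tool x",np.round(np.percentile(T[m][:,0],[5,50,95]),1),m.sum(),"world z",np.round(np.percentile(W[m][:,2],[5,50,95]),4))
m=(d>0)&(W[...,2]>.09)&(W[...,2]<.098)&(np.hypot(W[...,0]-.5363,W[...,1]-.2052)<.0225);print("hub face",m.sum(),np.median(W[m][:,2]))
m=(np.abs(T[...,1])<6)&(d>0)&(T[...,0]>138)&(T[...,0]<165)&(np.abs(T[...,2])<60);print("wing end z",np.round(np.percentile(T[m][:,2],[5,50,95]),1))
m=(np.abs(T[...,1])<6)&(d>0)&(T[...,0]>118)&(T[...,0]<138)&(np.abs(T[...,2])<30);print("wing top x",np.round(np.percentile(T[m][:,0],[5,50,95]),1))
im2,d2=eyes.snapshot("side"); im3,_=eyes.snapshot("scene")
cv2.imwrite("pics/ws11.png",np.hstack([cv2.resize(im2[200:340,150:290],(400,400),interpolation=2),cv2.resize(im3[150:290,310:450],(400,400),interpolation=2)]))
cv2.imwrite("pics/s11.png",im2)
E
```

```text
clock 19.22 pos [0.5359 0.2054 0.2832] yaw_y 57.93 tilt [ 0.003 -0.001 -1.   ] q [-0.09  0.86 -0.63  1.81  0.75  0.72 -0.13]
shift tool mm [0.8 0.  0.5] turn about tool x -0.001 rad (or 3.140) F [-7.1 -5.3 28.6] M [-1.11  1.35  0.05] op 0.153
collar top tool x [179.6 180.7 181.7] 297 world z [0.1015 0.1025 0.1036]
hub face 619 0.09457092064176775
wing end z [-29.3 -28.8 -27.8]
wing top x [127.9 129.1 133.5]
```

View pics/ws11.png

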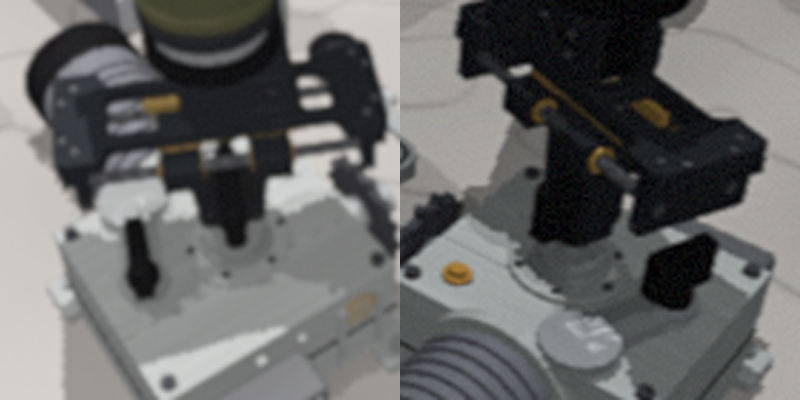

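View pics/s11.png

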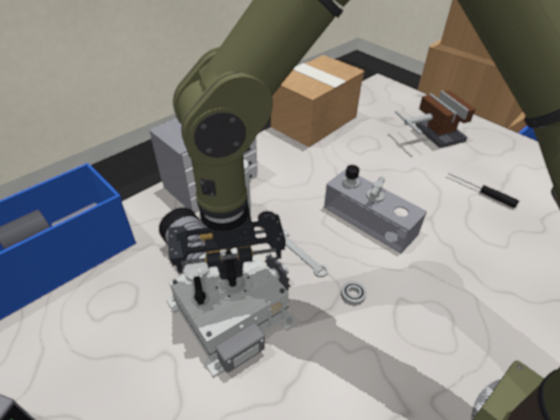

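View pics/w11.png

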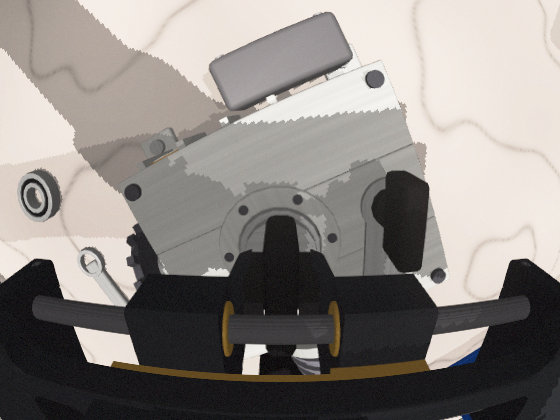

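The collar is seated: the last 2 mm of command moved only 0.2 mm and took the force from 14 to 29 N. The collar top is at 102.5 mm against 102 expected, and the key hasn't slipped in the jaws. I'll ease the push slightly and check that it holds steady.

Request:
{"fn": "carry_out", "kwargs": {"targets": "0 -0.5 0 0 0;0 0 0 0 0;0 0 0 0 0;0 0 0 0 0;0 0 0 0 0;0 0 0 0 0;0 0 0 0 0;0 0 0 0 0;0 0 0 0 0;0 0 0 0 0;0 0 0 0 0;0 0 0 0 0"}}

```text
clock: 20.37
tool_pos: [0.5359, 0.2054, 0.2833]
eef_rot: [0.195, 0.679, -0.195, 0.681]
contact_force: [-5.7, -3.7, 25.2]
opening: 0.153
```

```bash
python3 - <<'E'
from h import *
st,im,d,W=look("w12")
go(.5363,.2052,.2825-.147,58,st); T=tool(W,st)
m=(d>0)&(T[...,0]>172)&(T[...,0]<192)&(np.hypot(T[...,1],T[...,2])<19)&(T[...,2]<-8)
print("collar top",np.median(T[m][:,0]),np.median(W[m][:,2]))
bar(im,W,d,[.5447,.2706],.05,.108,.18)
E
```

```text
clock 20.37 pos [0.5359 0.2054 0.2833] yaw_y 57.92 tilt [ 0.003 -0.    -1.   ] q [-0.09  0.86 -0.63  1.81  0.75  0.72 -0.13]
shift tool mm [0.8 0.  0.4] turn about tool x -0.001 rad (or 3.140) F [-5.7 -3.7 25.2] M [-0.93  1.13  0.02] op 0.153
collar top 180.67822133643998 0.10256183506944885
354 ctr [536.5 224.6] size [3.7 6.7] dir 86.8 ztop 0.1581
```

The hold is steady at 25 N. That last bar reading caught the gripper instead of the knob, so I'll redo it with a tighter mask before handing in.

```bash
python3 - <<'E'
from h import *
st,im,d,W=look("w13"); bar(im,W,d,[.5447,.2706],.028,.108,.1405,75)
s=r.get_state(); print(np.round(s["contact_force"],1),s["opening"],s["tool_pos"])
r.finish_job()
E
```

```text
2375 ctr [544.4 269.6] size [13.  43.6] dir 150.8 ztop 0.1384
[-5.1 -4.9 25.4] 0.15349297459207287 [0.53593686 0.20540059 0.28329228]
the job is handed in; nothing more can be done
```

I opened the port cover, took the wing key from the stand and pushed it home in the hub. I handed the job in at about 20.5 s, still holding the key down.

- **Cover:** I turned it by its wing knob until it went over. Before handing in, the knob bar lay at 150.8°, against about 82° when shut, so it had turned about 1.2 rad and stayed open.
- **Key fit:** I measured the keyway at about -32° and turned the key to match. The feather went in without resistance, so no turning search was needed.
- **Collar seated:** At the end, a further 2 mm of commanded push moved the key only 0.2 mm and took the force from 14 to 29 N. The collar top measured 102.6 mm high, against 102 mm expected.
- **Hold:** I eased the push slightly and it stayed steady at about 25 N for a second, against the 10.8 N spring. The key did not slip at 60 N grip.
- **Bench:** The other two keys are still in their holes. The arm never came near the loose things, and the bearing and wrench look unmoved in the last side picture. The arm hid the can and the cap there.

Two readings disagreed:
- **Key position:** The fixed cameras put the key about 5 mm off the wrist camera's position. I used the wrist readings, which agreed with each other, and the grasp came out centred.
- **Knob check:** One late check of the knob bar caught the gripper instead. I redid it with a tighter mask, and that gave the 150.8° above.

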